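Refit an open score marker on the score rail

ROBOT

A 6-joint arm with a two-finger parallel gripper is mounted at the origin on the work surface. World frame = base frame: x ahead of the robot, y to its left, z up, the work surface at z = 0. Lengths are in mm, angles in rad, forces in N, time in s.
With the tool pointing down it reaches from about 400 to 925 mm from the base axis. Payload 12.5 kg.
Tool frame: the origin (TCP) lies between the finger pads, 19 mm behind the fingertips; this is the grasp point; z points along the fingers, y is the line along which they close (so a half turn about z gives the same grasp; the last joint's range is limited). The gripper opens to 95 mm and grips with 3 to 60 N. Pads are 20 mm wide; open, the fingers measure 119 mm over their backs; the gripper's body (75 mm by 180 mm) begins 59 mm behind the grasp point.
Start: joints at [1.133, 0.491, 1.559, -0, 1.092, -0.106], TCP at [203.574, 590.933, 233.461] pointing down, gripper open.
Joint ranges: [-3.1, 3.1], [-0.84, 2.19], [0.05, 2.79], [-1.13, 4.28], [0.06, 2.93], [-2.69, 2.69]. Speed limits (rad/s): [2.22, 2.22, 2.79, 3.14, 3.14, 3.14].

INTERFACE

Orientations are given as [roll, pitch, yaw] about the fixed x, y, z axes, in that order (R = Rz(yaw) Ry(pitch) Rx(roll)).
In Python, from cell import state, read_camera, camera_info, env gives the robot as it stands.
- The arm moves only by the tool move_arm, never from a script. Its argument "commands" is a list of rows, each a list of 3 entries, a list of its own where there are three numbers: the shift along the world's x, y, z in cm, then the turn, a rotation vector about the world's x, y, z in degrees, then the opening, from 0 (shut) to 1 (fully open). A call has 1 to 10 rows; each row shifts and turns the commanded pose from where the row before left it; what a row does not reach is not made up. A row lasts 1/10 s, in which the tool goes at most 50 mm and 8.59 degrees, less where a joint would pass 70% of its speed; a pose out of reach is approached as far as the arm can. A call with a gripper value outside its range is refused whole. The fingers move at their own pace and stop on an object; the grip force is fixed at half the most. Time passes only in rows, so rows that do not move let the fingers close. It gives the time, the measured TCP pose, the force, the opening and the grip force at its end, in the units of the state.
- state(): the state, without advancing time (a new reading comes with each control period).
- read_camera(name): name is "side" or "top" or "wrist"; returns the picture (480x640x3 uint8, blue, green, red); there is no depth.
- camera_info(name): a dict with "K" (3x3 intrinsics, pixels), "cam_to_world" (4x4, takes a point from camera to world coordinates). Camera axes: x right, y down, z forward; pixel columns grow to the right and rows downward; lengths in mm; the calibration is good to about 2 mm. A picture is of the moment at which its call begins: read the wrist's pose just before it. camera_info takes no time and is no camera call; for the wrist camera it gives the pose at the moment of the call.
- env.job_done(): hands the job in; it is judged then, once.
The state is a dict: "t": time; "joints": joint angles; "qvel": joint speeds; "tau": joint torques, N m; "eef_pos": TCP position; "tcp_rot": TCP orientation; "ft_force": force on the tool from outside, world axes, zero at the start; "moment": the same for the moment, N m; "opening": opening from 0.0 (shut) to 1.0 (fully open); "grip_force": force on a finger pad.
Only numpy, scipy, OpenCV 4.12 (cv2) and the standard library are available. Lean on these libraries where they do the work, as an engineer would, in place of code of your own. Each camera call takes 0.05 s, during which the arm holds its last target. There are 200 camera calls.

TASK

Put the loose open-ring score marker back on the score rail of the games-room bar: press it by its wooden tab, gap downwards, over the rail at the narrow neck, which you will have to feel for. Then slide it along the rail, pushing the wooden bead ahead of it, until bead and marker are both fully home against the bracket on the bead's side, and let go, leaving the marker hanging with its tab up. Be gentle with the rail, and leave the closed ring and the other things on the counter alone.

Things in the scene. Friction and masses are not known exactly. Their poses are not given: they have to be found in the camera images.
- marker: Loose score marker: steel C ring, gap downwards, wooden tab above, two flared legs below; stands on its legs. 44 mm wide (x), 14 mm thick (y), 79 mm high. Origin: centre of underside, z up; y is the axis of the bore (the rail must run along it). A half turn about z leaves it the same. 0.06 to 0.1 kg, bottom-heavy: hangs tab up.
- marker_bore (a point): Centre of the marker's bore, 26 mm above its origin, axes as the marker. Bore 20.5 mm in diameter, ring 32.5 mm outside.
- marker_gap (a point): Middle of the entry of the marker's gap, 14.5 mm above its origin (11.5 mm below the bore centre). The gap is 13 mm wide; below it the legs flare at 45 degrees to a mouth 30 mm wide. Axes as the marker.
- marker_tab (a point): Point to grip (TCP here), 67 mm above the marker's origin. The tab is 30 mm wide (x) and 12 mm thick (y: close the fingers along y) and spans 41 to 79 mm above the origin; fingertips 19 mm below this point clear ring, bead and brackets.
- stand: Fixed score rail stand: wooden board 110 x 320 x 18 mm, two wooden brackets 14 mm thick (tops 127 mm up, inner faces at y = -115 and +115 mm) that carry a level steel rail along the stand's y, axis 110 mm up over the board's centre line. Origin: centre of underside, z up. Rail 18 mm in diameter, too thick for the marker's gap, but for one neck at the -y end, away from the bead.
- entry_nominal (a point): On the rail's axis at y = -50 mm of the stand. The neck (9 mm in diameter for 12 mm, then 6 mm tapers up to 18 mm) has its middle anywhere up to 28 mm either way along y from here: the rail was pushed through its brackets by an unmeasured amount. It sits tight. Elsewhere the marker stops on the rail, bore centre about 18 mm above the axis; at the neck it drops to the axis and up to 6 mm below.
- home_face (a point): On the rail's axis at the inner face of the home bracket (y = +115 mm of the stand), axes as the stand. Level with the rail's axis, the marker slides on the thick rail with 1.25 mm clearance all round and cannot come off. With the bead home its near face is 14 mm from here and the marker's bore centre, when home, 21 mm.
- bead (a joint): Slide of the wooden bead (32 mm in diameter, 14 mm thick) on the rail between neck and home bracket, towards the stand's +y; about 2 N pushes it. Its middle lies at y = 33 mm + this value of the stand; 0.075 is fully home against the bracket, a firm stop.
- closed_ring: A closed ring (no gap) of the same size with a like tab, on a round steel foot 60 mm across; it does not fit and is to be left standing. Origin: centre of its underside.
- tumbler: Glass tumbler, 76 mm across, 85 mm high. Origin: centre of its underside.
- olive_jar: Glass jar with lid, 68 mm across, 110 mm high. Origin: centre of its underside.
- chalk0: Cube of cue chalk, 22 mm, near the robot. Origin: centre of its underside.
- chalk1: Cube of cue chalk, 22 mm, left of the stand. Origin: centre of its underside.
- dart: A dart lying on the counter near the robot, 155 mm long. Origin: under the middle of its barrel.
- table_brush: Brush lying at the right. Origin: its underside, near the middle.
There are look-alikes about, which are no part of the job. Of the things shaped like the marker, the steel one is meant.

How it is judged:
By the outcome, as a careful person would: the job done as asked, in the order asked, and still so for the second after the job is handed in, with the robot touching nothing.
It also fails if it takes over 72 s, if anything falls off the work surface, if the arm or the gripper's body presses on something with over 40 N, if the wrist force passes 120 N, or if a joint passes its speed limit or range.

## Working session

There is one attempt and no reset: what is moved stays moved. The work goes in short steps, Python scripts to look and compute and a tool call to move; the robot and the scene stay as the last step left them, time stands still between calls to the robot, and variables do not carry over. Pictures are saved under pics/ and viewed, at most 10 in all, crops included, and the job is handed in when it is done.

Besides the shell and the picture viewer there is one more tool, called after "Call:" in YAML: its name, and indented under it one key for each argument. move_arm: Moves the arm, as the interface text tells. Its arguments: {"type":"object","properties":{"commands":{"type":"array"}},"required":["commands"]}

```bash
mkdir -p pics
cat > h.py <<'E'
import numpy as np, cv2
from cell import state, read_camera, camera_info, env
def ray(n,uv,T=None):
    c=camera_info(n) if T is None else T
    M=np.array(c["cam_to_world"]); d=M[:3,:3]@np.linalg.inv(np.array(c["K"]))@[uv[0],uv[1],1]
    return M[:3,3],d/np.linalg.norm(d)
def onz(n,uv,z,T=None):
    o,d=ray(n,uv,T); return o+d*(z-o[2])/d[2]
def proj(n,p,T=None):
    c=camera_info(n) if T is None else T
    M=np.linalg.inv(np.array(c["cam_to_world"])); q=M[:3,:3]@p+M[:3,3]; q=np.array(c["K"])@q; return q[:2]/q[2]
E
python3 - <<'E'
from h import *
for n in("top","side"):
    cv2.imwrite(f"pics/{n}0.png",read_camera(n)); c=camera_info(n); print(n,np.round(c["K"],1).tolist(),np.round(c["cam_to_world"],2).tolist())
print(state())
E
```

```text
top [[440.6, 0.0, 315.6], [0.0, 440.6, 243.1], [0.0, 0.0, 1.0]] [[-0.02, -1.0, 0.09, 470.76], [-1.0, 0.02, 0.02, -38.3], [-0.02, -0.09, -1.0, 1116.84], [0.0, 0.0, 0.0, 1.0]]
side [[597.8, 0.0, 316.2], [0.0, 597.8, 244.5], [0.0, 0.0, 1.0]] [[-0.93, -0.2, 0.3, 139.28], [-0.36, 0.52, -0.78, 1067.5], [-0.0, -0.83, -0.56, 891.09], [0.0, 0.0, 0.0, 1.0]]
{'t': 0.1, 'joints': array([ 1.13342393e+00,  4.91493635e-01,  1.55938191e+00,  1.32506437e-05,
        1.09168003e+00, -1.05616204e-01]), 'qvel': array([-0.00026837, -0.00103207, -0.00159842,  0.00061069,  0.00150316,
        0.00085599]), 'tau': array([ 2.44668408e-03, -6.13624549e+01, -2.58604306e+01,  6.94033178e-02,
        4.71146323e-02, -7.51964149e-05]), 'eef_pos': array([203.47020634, 590.75379475, 232.92595073]), 'tcp_rot': array([-3.14063634e+00, -1.13198422e-04,  2.80983029e+00]), 'ft_force': array([-0.97102029,  0.48047274, -0.77634079]), 'moment': array([ 0.04195728,  0.04264261, -0.0267446 ]), 'grip_force': 0.0, 'opening': 0.9995566686007559}
```

View pics/top0.png

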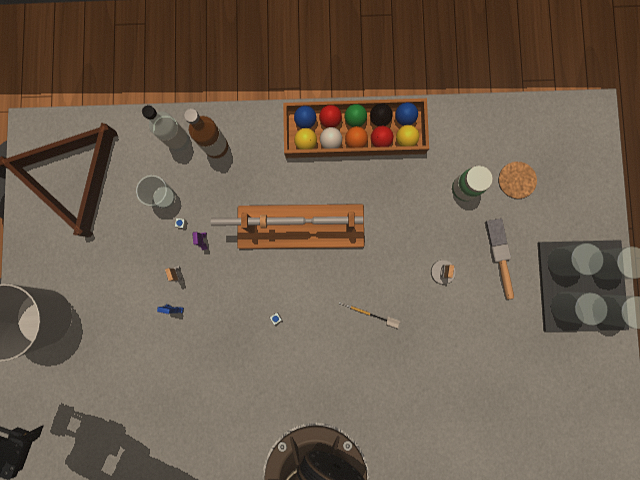

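View pics/side0.png

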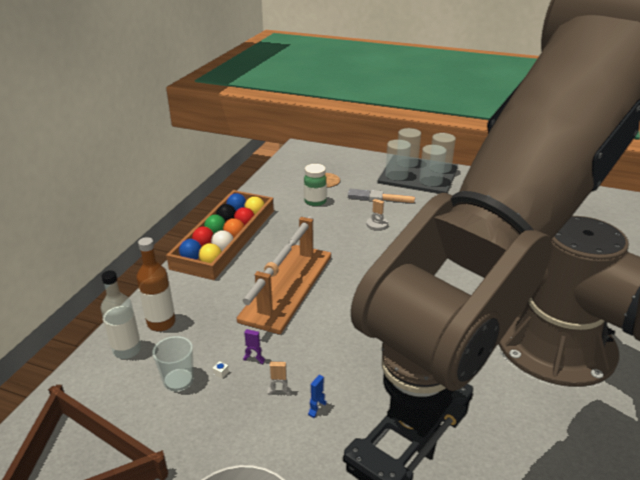

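The top view shows the stand, with its rail from about (212,222) to (362,220), brackets at x≈249 and 351, and the bead near (268,221). The likely marker is the wood-tabbed one at top (175,274) and side (278,377). The purple and blue ones are decoys, and the closed ring is at (445,271).

Run:
```python
from h import *
t=cv2.imread("pics/top0.png"); s=cv2.imread("pics/side0.png")
a=cv2.resize(t[195:255,205:370],None,fx=4.8,fy=4.8,interpolation=cv2.INTER_CUBIC)[:,:792]
b=cv2.resize(t[255:295,150:200],(390,300),interpolation=cv2.INTER_CUBIC); c=cv2.resize(s[350:405,250:305],(400,300),interpolation=cv2.INTER_CUBIC)
b=np.hstack([b,c])
w=max(a.shape[1],b.shape[1]); P=lambda i:cv2.copyMakeBorder(i,0,0,0,w-i.shape[1],0)
cv2.imwrite("pics/crop.png",np.vstack([P(a),P(b)]))
for uv,z in(((175,268),79),((174,275),0),((249,221),127),((351,220),127),((237,248),18),((364,247),18),((364,206),18),((238,206),18),((268,221),126),((212,222),110)): print(uv,z,onz("top",uv,z).round(1))
print(camera_info("wrist")["cam_to_world"],camera_info("wrist")["K"])
```

```text
(175, 268) 79 [514.6 320.   79. ]
(174, 275) 0 [500.2 349.8   0. ]
(249, 221) 127 [615.5 134.4 127. ]
(351, 220) 127 [611.7 -97.3 127. ]
(237, 248) 18 [563.7 184.3  18. ]
(364, 247) 18 [ 558.4 -134.1   18. ]
(364, 206) 18 [ 661.9 -137.5   18. ]
(238, 206) 18 [670.5 181.1  18. ]
(268, 221) 126 [614.5  91.2 126. ]
(212, 222) 110 [617.9 223.5 110. ]
[[ 3.25622853e-01  9.12434513e-01  2.47856849e-01  1.33024061e+02]
 [ 9.45499576e-01 -3.14081121e-01 -8.59278840e-02  6.15244363e+02]
 [-5.56409983e-04  2.62328629e-01 -9.64978436e-01  3.83398723e+02]
 [ 0.00000000e+00  0.00000000e+00  0.00000000e+00  1.00000000e+00]] [[348.14866516   0.         318.44724183]
 [  0.         348.14866516 236.28546174]
 [  0.           0.           1.        ]]
```

View pics/crop.png

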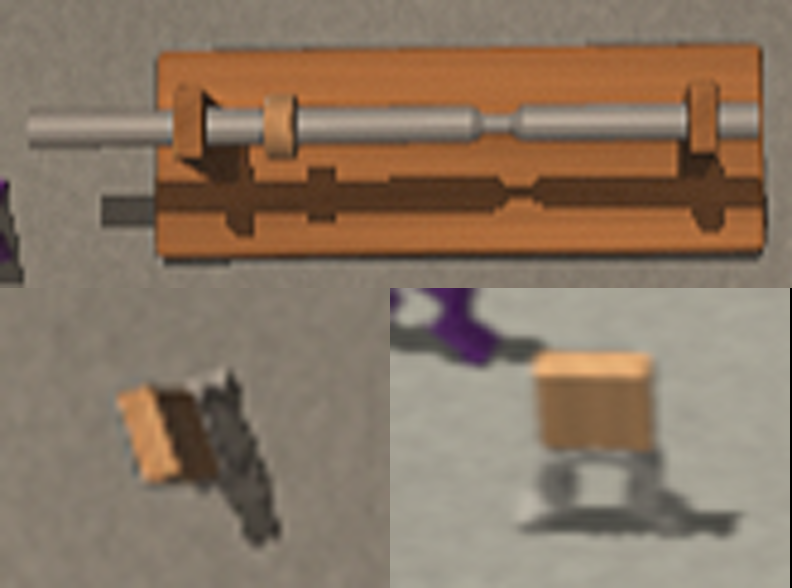

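The crop shows the marker's tab top centred at about top (169,275), with its long side turned about 19° from x. The rail's neck is visible at about top (308,220), and the bead is at (263,221). Next I'll compute positions and approach for a wrist view.

Run:
```python
from h import *
p=onz("top",(169.2,274.7),79); print("tab",p, "neck",onz("top",(308.3,220.4),110),"bead",onz("top",(263.5,221),110))
print("bracket faces top(z127)",onz("top",(205+205/4.8,220.4),127),onz("top",(205+688/4.8,220.4),127))
print((p-state()["eef_pos"])/10)
```

```text
tab [499.0576304  333.77591493  79.        ] neck [6.15739190e+02 3.48439906e-02 1.10000000e+02] bead [617.06117342 103.71332881 110.        ]
bracket faces top(z127) [616.91377337 137.34504474 127.        ] [610.91150497 -91.24621497 127.        ]
[ 29.55874241 -25.69778798 -15.39259507]
```

Call:
move_arm:
  commands:
    - [[3, -2.6, -0.3], [0, 0, 3.8], 0.7]
    - [[3, -2.6, -0.3], [0, 0, 3.8], 0.7]
    - [[3, -2.6, -0.3], [0, 0, 3.8], 0.7]
    - [[3, -2.6, -0.3], [0, 0, 3.8], 0.7]
    - [[3, -2.6, -0.3], [0, 0, 3.8], 0.7]
    - [[3, -2.6, -0.3], [0, 0, 3.8], 0.7]
    - [[3, -2.6, -0.3], [0, 0, 3.8], 0.7]
    - [[3, -2.6, -0.3], [0, 0, 3.8], 0.7]
    - [[3, -2.6, -0.3], [0, 0, 3.8], 0.7]
    - [[2.6, -2.3, -0.3], [0, 0, 3.8], 0.7]

```text
t: 1.1
eef_pos: [500.8, 332.4, 203.1]
tcp_rot: [-3.142, -0.0, -2.808]
ft_force: [0.2, 0.5, 0.2]
opening: 0.701
grip_force: 0.0
```

Run:
```python
from h import *
import json
s=state();T=camera_info("wrist");i=read_camera("wrist")
json.dump({k:np.array(T[k]).tolist() for k in T if k in("K","cam_to_world")},open("T1.json","w"))
cv2.imwrite("pics/w1.png",i);print(s["eef_pos"],s["tcp_rot"],proj("wrist",np.array([499,334,79]),T))
```

```text
[500.8209744  332.43418329 203.08101413] [-3.14154366e+00 -4.17199955e-04 -2.80790622e+00] [320.16730586 234.51828765]
```

View pics/w1.png

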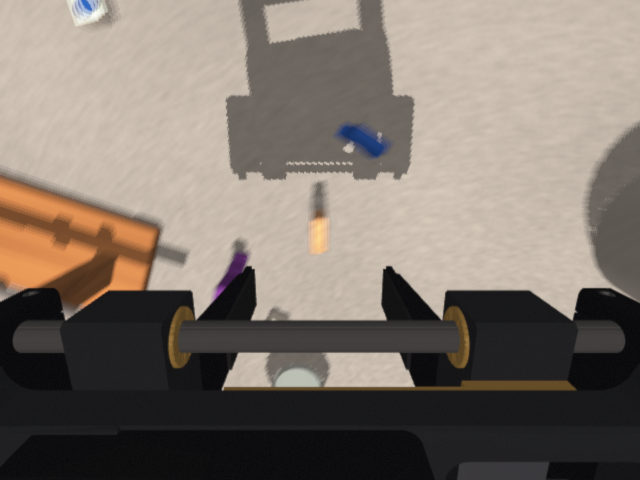

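The tab's top is at about (318,235) in the wrist view and already aligned with the fingers.

Run:
```python
from h import *
import json
T=json.load(open("T1.json"));i=cv2.imread("pics/w1.png");h=cv2.cvtColor(i,cv2.COLOR_BGR2HSV)
m=cv2.inRange(h,(8,70,170),(25,255,255));m[:200]=0;m[260:]=0;m[:,:290]=0;m[:,350:]=0
c=max(cv2.findContours(m,0,2)[0],key=cv2.contourArea);r=cv2.minAreaRect(c);print(r)
b=np.array([onz("wrist",p,79,T) for p in cv2.boxPoints(r)]);print(b.round(1),b.mean(0))
for k in(0,1):
    d=b[k+1]-b[k];print(np.linalg.norm(d),np.degrees(np.arctan2(d[1],d[0])))
```

```text
((318.5, 235.0), (36.0, 17.0), 90.0)
[[487.9 321.5  79. ]
 [483.4 334.4  79. ]
 [512.1 344.6  79. ]
 [516.7 331.3  79. ]] [500.03203327 332.91770648  79.        ]
13.687381895885176 109.12106041668498
30.43433455794286 19.493548959033046
```

Call:
move_arm:
  commands:
    - [[-0.1, 0.05, -2.5], [0, 0, 0], 0.5]
    - [[0, 0, -2.5], [0, 0, 0], 0.5]
    - [[0, 0, -2.5], [0, 0, 0], 0.5]
    - [[0, 0, -2.5], [0, 0, 0], 0.5]
    - [[0, 0, -2], [0, 0, 0], 0.5]
    - [[0, 0, -1.6], [0, 0, 0], 0.5]
    - [[0, 0, 0], [0, 0, 0], 0.5]
    - [[0, 0, 0], [0, 0, 0], 0.0]
    - [[0, 0, 0], [0, 0, 0], 0.0]
    - [[0, 0, 0], [0, 0, 0], 0.0]

```text
t: 2.15
eef_pos: [498.9, 334.7, 68.4]
tcp_rot: [3.141, 0.001, -2.81]
ft_force: [-0.2, -0.7, -0.4]
opening: 0.305
grip_force: 0.0
```

Call:
move_arm:
  commands:
    - [[0, 0, 0], [0, 0, 0], 0.0]
    - [[0, 0, 0], [0, 0, 0], 0.0]
    - [[0, 0, 0], [0, 0, 0], 0.0]

```text
t: 2.45
eef_pos: [498.7, 334.5, 67.8]
tcp_rot: [3.141, 0.001, -2.81]
ft_force: [-0.6, 0.4, 2.2]
opening: 0.126
grip_force: 30.0
```

Call:
move_arm:
  commands:
    - [[0, 0, 1.5], [0, 0, 0], 0.0]
    - [[0, 0, 3], [0, 0, 0], 0.0]
    - [[0, 0, 3], [0, 0, 0], 0.0]
    - [[0, 0, 3], [0, 0, 0], 0.0]
    - [[0, 0, 3], [0, 0, 0], 0.0]
    - [[0, 0, 2.7], [0, 0, 0], 0.0]

```text
t: 3.05
eef_pos: [498.4, 334.4, 231.0]
tcp_rot: [3.141, 0.0, -2.81]
ft_force: [0.2, -0.4, -1.1]
opening: 0.121
grip_force: 30.0
```

Call:
move_arm:
  commands:
    - [[1, -2.5, 0], [0, 0, -2], 0.0]
    - [[1.2, -3.2, 0], [0, 0, -2], 0.0]
    - [[1.2, -3.2, 0], [0, 0, -2], 0.0]
    - [[1.2, -3.2, 0], [0, 0, -2], 0.0]
    - [[1.2, -3.2, 0], [0, 0, -2], 0.0]
    - [[1.2, -3.2, 0], [0, 0, -2], 0.0]
    - [[1.2, -3.2, 0], [0, 0, -2], 0.0]
    - [[1.2, -3.2, 0], [0, 0, -2], 0.0]
    - [[1.2, -3.2, 0], [0, 0, -2], 0.0]
    - [[1.1, -3, 0], [0, 0, -2], 0.0]

```text
t: 4.05
eef_pos: [615.8, 21.9, 229.4]
tcp_rot: [3.142, -0.0, 3.122]
ft_force: [0.3, 0.0, -1.4]
opening: 0.122
grip_force: 30.0
```

Run:
```python
from h import *
import json
s=state();T=camera_info("wrist");i=read_camera("wrist")
json.dump({k:np.array(T[k]).tolist() for k in T if k in("K","cam_to_world")},open("T2.json","w"))
cv2.imwrite("pics/w2.png",i);print(s["eef_pos"],s["tcp_rot"],s["opening"])
for p in((615.7,0,110),(617,100,110),(614,-90,110)):print(proj("wrist",np.array(p),T))
cv2.imwrite("pics/s2.png",read_camera("side"))
```

```text
[615.84107274  21.89622284 229.38145328] [ 3.14150141e+00 -2.33678598e-04  3.12223290e+00] 0.12215668119249339
[290.65940596 238.02003122]
[415.03514343 237.25725649]
[178.72897617 238.07136819]
```

View pics/w2.png

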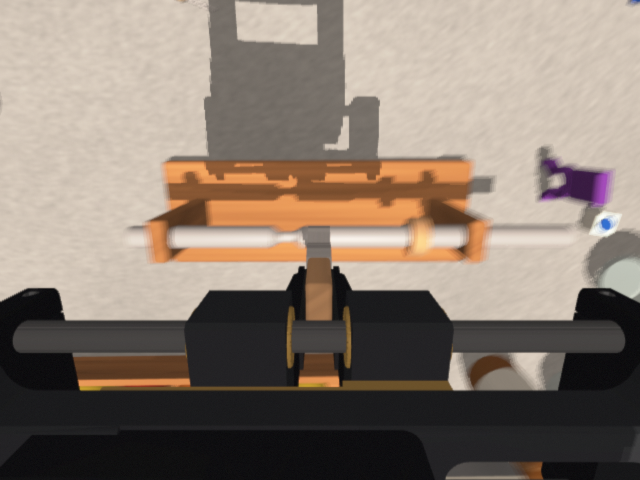

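The wrist view shows the neck at about (290,238), matching the prediction for y≈0, and the bead at (420,236). The marker is upright in the hand at (318,240). Now I'll fit the rail line.

Run:
```python
from h import *
import json
T=json.load(open("T2.json"));i=cv2.imread("pics/w2.png");h=cv2.cvtColor(i,cv2.COLOR_BGR2HSV)
m=(h[...,1]<70)&(h[...,2]>110);P=[];W={}
for u in list(range(180,300))+list(range(340,405))+list(range(438,462)):
    r=np.where(m[218:256,u])[0]
    if len(r)<3: continue
    W[u]=len(r)
    if len(r)>13: P.append(onz("wrist",(u,218+(r.min()+r.max())/2),110,T))
P=np.array(P);f=np.polyfit(P[:,1],P[:,0],1);print("x=",f,"yaw of +y dir",90-np.degrees(np.arctan(f[0])),"res",np.std(P[:,0]-np.polyval(f,P[:,1])))
print([(u,W.get(u)) for u in range(262,312,2)])
for u in(276,290,302):print(u,onz("wrist",(u,238),110,T))
# marker bore/legs: steel in hand
print("brackets",onz("wrist",(170,238),127,T),onz("wrist",(468,238),127,T))
```

```text
x= [1.85541477e-02 6.14394044e+02] yaw of +y dir 88.9370476100344 res 0.23220367662638955
[(262, 20), (264, 20), (266, 20), (268, 20), (270, 19), (272, 17), (274, 15), (276, 12), (278, 11), (280, 11), (282, 10), (284, 10), (286, 10), (288, 10), (290, 10), (292, 10), (294, 11), (296, 11), (298, 13), (300, None), (302, None), (304, None), (306, None), (308, None), (310, None)]
276 [615.45501805 -11.78725212 110.        ]
290 [ 6.15673023e+02 -5.29580515e-01  1.10000000e+02]
302 [615.85989067   9.12020353 110.        ]
brackets [609.23964394 -89.40817532 127.        ] [613.58814883 135.14682797 127.        ]
```

Call:
move_arm:
  commands:
    - [[-0.1, -1.2, 0], [0, 0, 0], 0.0]
    - [[-0.08, -1.2, 0], [0, 0, 0], 0.0]
    - [[0, 0, -2], [0, 0, 0], 0.0]
    - [[0, 0, -2], [0, 0, 0], 0.0]
    - [[0, 0, -1.0], [0, 0, 0], 0.0]
    - [[0, 0, 0], [0, 0, 0], 0.0]
    - [[0, 0, 0], [0, 0, 0], 0.0]

```text
t: 4.85
eef_pos: [614.0, -0.5, 180.1]
tcp_rot: [3.142, 0.001, 3.124]
ft_force: [-0.7, 0.2, -0.4]
opening: 0.127
grip_force: 30.0
```

Call:
move_arm:
  commands:
    - [[0, 0, -0.2], [0, 0, 0], 0.0]
    - [[0, 0, -0.2], [0, 0, 0], 0.0]
    - [[0, 0, -0.2], [0, 0, 0], 0.0]
    - [[0, 0, -0.2], [0, 0, 0], 0.0]
    - [[0, 0, -0.1], [0, 0, 0], 0.0]
    - [[0, 0, 0], [0, 0, 0], 0.0]

```text
t: 5.45
eef_pos: [613.7, -0.6, 170.3]
tcp_rot: [3.141, -0.0, 3.124]
ft_force: [-0.3, 1.1, -1.1]
opening: 0.121
grip_force: 30.0
```

Call:
move_arm:
  commands:
    - [[0, -0.1, -0.1], [0, 0, 0], 0.0]
    - [[0, 0, -0.1], [0, 0, 0], 0.0]
    - [[0, 0, -0.1], [0, 0, 0], 0.0]
    - [[0, 0, 0], [0, 0, 0], 0.0]

```text
t: 5.85
eef_pos: [613.7, -1.6, 167.3]
tcp_rot: [3.141, -0.0, 3.124]
ft_force: [-0.2, -0.1, -0.2]
opening: 0.127
grip_force: 30.0
```

Call:
move_arm:
  commands:
    - [[0, 0, -0.1], [0, 0, 0], 0.0]
    - [[0, 0, -0.1], [0, 0, 0], 0.0]
    - [[0, 0, -0.1], [0, 0, 0], 0.0]
    - [[0, 0, -0.1], [0, 0, 0], 0.0]
    - [[0, 0, 0], [0, 0, 0], 0.0]

```text
t: 6.35
eef_pos: [613.7, -1.6, 163.3]
tcp_rot: [3.141, -0.0, 3.124]
ft_force: [0.2, 0.6, -0.5]
opening: 0.124
grip_force: 30.0
```

Call:
move_arm:
  commands:
    - [[0, 0, -0.1], [0, 0, 0], 0.0]
    - [[0, 0, -0.1], [0, 0, 0], 0.0]
    - [[0, 0, -0.1], [0, 0, 0], 0.0]
    - [[0, 0, -0.1], [0, 0, 0], 0.0]
    - [[0, 0, 0], [0, 0, 0], 0.0]

```text
t: 6.85
eef_pos: [613.7, -1.6, 159.3]
tcp_rot: [3.141, -0.0, 3.124]
ft_force: [0.2, 0.6, -1.2]
opening: 0.125
grip_force: 30.0
```

Call:
move_arm:
  commands:
    - [[0, 0, -0.1], [0, 0, 0], 0.0]
    - [[0, 0, -0.1], [0, 0, 0], 0.0]
    - [[0, 0, -0.1], [0, 0, 0], 0.0]
    - [[0, 0, -0.1], [0, 0, 0], 0.0]
    - [[0, 0, 0], [0, 0, 0], 0.0]

```text
t: 7.35
eef_pos: [613.7, -1.6, 155.3]
tcp_rot: [3.141, -0.0, 3.124]
ft_force: [-0.4, 0.5, -1.3]
opening: 0.124
grip_force: 30.0
```

Call:
move_arm:
  commands:
    - [[0, 0, -0.2], [0, 0, 0], 0.0]
    - [[0, 0, -0.2], [0, 0, 0], 0.0]
    - [[0, 0, -0.2], [0, 0, 0], 0.0]
    - [[0, 0, -0.1], [0, 0, 0], 0.0]
    - [[0, 0, 0], [0, 0, 0], 0.0]

```text
t: 7.85
eef_pos: [613.7, -1.6, 148.2]
tcp_rot: [3.141, -0.0, 3.124]
ft_force: [0.5, -0.9, -0.6]
opening: 0.121
grip_force: 30.0
```

Call:
move_arm:
  commands:
    - [[0, 0, -0.1], [0, 0, 0], 0.0]
    - [[0, 0, 0], [0, 0, 0], 0.0]

```text
t: 8.05
eef_pos: [613.8, -1.5, 147.5]
tcp_rot: [3.141, 0.0, 3.124]
ft_force: [0.1, 0.7, -0.1]
opening: 0.125
grip_force: 30.0
```

Call:
move_arm:
  commands:
    - [[0, 0, -0.1], [0, 0, 0], 0.0]
    - [[0, 0, 0], [0, 0, 0], 0.0]

```text
t: 8.25
eef_pos: [614.0, -1.4, 146.9]
tcp_rot: [3.141, 0.001, 3.124]
ft_force: [-0.6, 1.4, 4.1]
opening: 0.125
grip_force: 30.0
```

Call:
move_arm:
  commands:
    - [[0, 0, 0.3], [0, 0, 0], 0.0]
    - [[0, 0, 0.28], [0, 0, 0], 0.0]
    - [[0, 0, 0], [0, 0, 0], 0.0]

```text
t: 8.55
eef_pos: [613.9, -1.6, 152.6]
tcp_rot: [-3.142, 0.0, 3.124]
ft_force: [0.9, 0.1, -0.9]
opening: 0.127
grip_force: 30.0
```

Call:
move_arm:
  commands:
    - [[0, 0.1, 0], [0, 0, 0], 0.0]
    - [[0, 0.1, 0], [0, 0, 0], 0.0]
    - [[0, 0.1, 0], [0, 0, 0], 0.0]
    - [[0, 0, 0], [0, 0, 0], 0.0]

```text
t: 8.95
eef_pos: [613.7, 1.6, 152.2]
tcp_rot: [3.142, -0.0, 3.124]
ft_force: [0.6, -0.2, -0.3]
opening: 0.127
grip_force: 30.0
```

Call:
move_arm:
  commands:
    - [[0, 0.1, 0], [0, 0, 0], 0.0]
    - [[0, 0.1, 0], [0, 0, 0], 0.0]
    - [[0, 0, 0], [0, 0, 0], 0.0]

```text
t: 9.25
eef_pos: [613.8, 3.6, 152.3]
tcp_rot: [3.141, -0.0, 3.124]
ft_force: [0.3, -1.1, -0.5]
opening: 0.124
grip_force: 30.0
```

Call:
move_arm:
  commands:
    - [[0, 0.1, 0], [0, 0, 0], 0.0]
    - [[0, 0.1, 0], [0, 0, 0], 0.0]
    - [[0, 0, 0], [0, 0, 0], 0.0]

```text
t: 9.55
eef_pos: [613.8, 5.6, 152.3]
tcp_rot: [3.141, -0.0, 3.124]
ft_force: [0.4, -0.5, 0.0]
opening: 0.12
grip_force: 30.0
```

Call:
move_arm:
  commands:
    - [[0, 0.1, 0], [0, 0, 0], 0.0]
    - [[0, 0.1, 0], [0, 0, 0], 0.0]
    - [[0, 0, 0], [0, 0, 0], 0.0]

```text
t: 9.85
eef_pos: [613.8, 7.6, 152.3]
tcp_rot: [3.141, 0.0, 3.124]
ft_force: [-0.9, -0.8, -0.1]
opening: 0.121
grip_force: 30.0
```

Call:
move_arm:
  commands:
    - [[0, 0.1, 0], [0, 0, 0], 0.0]
    - [[0, 0.1, 0], [0, 0, 0], 0.0]
    - [[0, 0.1, 0], [0, 0, 0], 0.0]
    - [[0, 0, 0], [0, 0, 0], 0.0]

```text
t: 10.25
eef_pos: [613.8, 10.6, 152.3]
tcp_rot: [3.141, 0.0, 3.124]
ft_force: [0.1, 0.6, -1.2]
opening: 0.127
grip_force: 30.0
```

Call:
move_arm:
  commands:
    - [[0, 0.2, 0], [0, 0, 0], 0.0]
    - [[0.01, 0.3, 0], [0, 0, 0], 0.0]
    - [[0, 0.3, 0], [0, 0, 0], 0.0]
    - [[0.01, 0.3, 0], [0, 0, 0], 0.0]
    - [[0, 0.3, 0], [0, 0, 0], 0.0]
    - [[0.01, 0.3, 0], [0, 0, 0], 0.0]
    - [[0, 0.3, 0], [0, 0, 0], 0.0]
    - [[0.01, 0.3, 0], [0, 0, 0], 0.0]
    - [[0, 0, 0], [0, 0, 0], 0.0]

```text
t: 11.15
eef_pos: [614.2, 33.8, 152.3]
tcp_rot: [3.141, 0.0, 3.124]
ft_force: [0.0, 0.5, -1.4]
opening: 0.124
grip_force: 30.0
```

Call:
move_arm:
  commands:
    - [[0, 0.3, 0], [0, 0, 0], 0.0]
    - [[0.01, 0.3, 0], [0, 0, 0], 0.0]
    - [[0, 0.3, 0], [0, 0, 0], 0.0]
    - [[0.01, 0.3, 0], [0, 0, 0], 0.0]
    - [[0.01, 0.3, 0], [0, 0, 0], 0.0]
    - [[0.01, 0.3, 0], [0, 0, 0], 0.0]
    - [[0, 0.3, 0], [0, 0, 0], 0.0]
    - [[0.01, 0.3, 0], [0, 0, 0], 0.0]
    - [[0, 0.3, 0], [0, 0, 0], 0.0]
    - [[0.01, 0.3, 0], [0, 0, 0], 0.0]

```text
t: 12.15
eef_pos: [614.8, 63.7, 152.3]
tcp_rot: [3.141, -0.0, 3.124]
ft_force: [0.4, -0.3, -0.6]
opening: 0.124
grip_force: 30.0
```

Call:
move_arm:
  commands:
    - [[0, 0.3, 0], [0, 0, 0], 0.0]
    - [[0.01, 0.3, 0], [0, 0, 0], 0.0]
    - [[0, 0.3, 0], [0, 0, 0], 0.0]
    - [[0.01, 0.3, 0], [0, 0, 0], 0.0]
    - [[0.01, 0.3, 0], [0, 0, 0], 0.0]
    - [[0, 0.2, 0], [0, 0, 0], 0.0]
    - [[0, 0, 0], [0, 0, 0], 0.0]

```text
t: 12.85
eef_pos: [615.1, 80.7, 152.3]
tcp_rot: [3.141, 0.0, 3.124]
ft_force: [0.0, 0.3, -0.4]
opening: 0.121
grip_force: 30.0
```

Call:
move_arm:
  commands:
    - [[0, 0.2, 0], [0, 0, 0], 0.0]
    - [[0.01, 0.2, 0], [0, 0, 0], 0.0]
    - [[0, 0.2, 0], [0, 0, 0], 0.0]
    - [[0.01, 0.2, 0], [0, 0, 0], 0.0]
    - [[0, 0.2, 0], [0, 0, 0], 0.0]
    - [[0.01, 0.2, 0], [0, 0, 0], 0.0]
    - [[0, 0.2, 0], [0, 0, 0], 0.0]
    - [[0.01, 0.2, 0], [0, 0, 0], 0.0]
    - [[0, 0, 0], [0, 0, 0], 0.0]

```text
t: 13.75
eef_pos: [615.4, 96.7, 152.3]
tcp_rot: [3.141, -0.0, 3.124]
ft_force: [-0.7, -0.1, -0.6]
opening: 0.122
grip_force: 30.0
```

Call:
move_arm:
  commands:
    - [[0, 0.2, 0], [0, 0, 0], 0.0]
    - [[0.01, 0.2, 0], [0, 0, 0], 0.0]
    - [[0, 0.2, 0], [0, 0, 0], 0.0]
    - [[0.01, 0.2, 0], [0, 0, 0], 0.0]
    - [[0, 0.2, 0], [0, 0, 0], 0.0]
    - [[0, 0, 0], [0, 0, 0], 0.0]

```text
t: 14.35
eef_pos: [615.7, 106.8, 152.2]
tcp_rot: [3.141, 0.0, 3.124]
ft_force: [0.5, 0.2, -0.9]
opening: 0.124
grip_force: 30.0
```

Run:
```python
from h import *
s=read_camera("side");t=read_camera("top")
a=cv2.resize(s[210:320,220:345],(500,440),interpolation=cv2.INTER_CUBIC)
b=cv2.resize(t[190:260,210:280],(300,300),interpolation=cv2.INTER_CUBIC)
b=cv2.copyMakeBorder(b,0,140,0,0,0)
cv2.imwrite("pics/c3.png",np.hstack([a,b]))
```

```text
(no output)
```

View pics/c3.png

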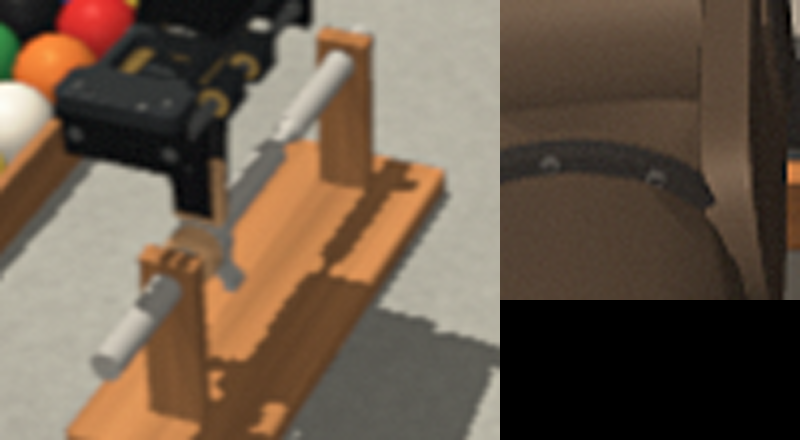

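The marker is on the rail, legs hanging below, pressed against the bead just short of the home bracket. I'll keep pushing by feel.

Call:
move_arm:
  commands:
    - [[0, 0.1, 0], [0, 0, 0], 0.0]
    - [[0, 0.1, 0], [0, 0, 0], 0.0]
    - [[0.01, 0.1, 0], [0, 0, 0], 0.0]
    - [[0, 0.1, 0], [0, 0, 0], 0.0]

```text
t: 14.85
eef_pos: [615.9, 110.4, 152.3]
tcp_rot: [3.142, 0.0, 3.124]
ft_force: [0.1, -2.8, -0.5]
opening: 0.127
grip_force: 30.0
```

Call:
move_arm:
  commands:
    - [[0, 0.1, 0], [0, 0, 0], 0.0]
    - [[0, 0.1, 0], [0, 0, 0], 0.0]

```text
t: 15.05
eef_pos: [615.9, 112.5, 152.3]
tcp_rot: [3.142, 0.0, 3.124]
ft_force: [0.4, -1.6, -1.1]
opening: 0.125
grip_force: 30.0
```

Call:
move_arm:
  commands:
    - [[0, 0.1, 0], [0, 0, 0], 0.0]
    - [[0, 0, 0], [0, 0, 0], 0.0]

```text
t: 15.25
eef_pos: [615.8, 113.6, 152.3]
tcp_rot: [3.141, 0.0, 3.124]
ft_force: [0.3, -1.4, -0.7]
opening: 0.125
grip_force: 30.0
```

Call:
move_arm:
  commands:
    - [[0, 0.1, 0], [0, 0, 0], 0.0]
    - [[0, 0.1, 0], [0, 0, 0], 0.0]

```text
t: 15.45
eef_pos: [615.8, 115.4, 152.3]
tcp_rot: [3.142, 0.0, 3.124]
ft_force: [1.0, -1.1, -0.5]
opening: 0.125
grip_force: 30.0
```

Call:
move_arm:
  commands:
    - [[0, 0.1, 0], [0, 0, 0], 0.0]
    - [[0, 0, 0], [0, 0, 0], 0.0]

```text
t: 15.65
eef_pos: [615.8, 116.6, 152.3]
tcp_rot: [3.141, 0.0, 3.124]
ft_force: [0.3, -1.1, -0.2]
opening: 0.127
grip_force: 30.0
```

Call:
move_arm:
  commands:
    - [[0, 0.05, 0], [0, 0, 0], 0.0]
    - [[0, 0, 0], [0, 0, 0], 0.0]

```text
t: 15.85
eef_pos: [615.8, 117.0, 152.3]
tcp_rot: [3.141, 0.0, 3.124]
ft_force: [1.0, -1.2, -0.5]
opening: 0.118
grip_force: 30.0
```

Call:
move_arm:
  commands:
    - [[0, 0.1, 0], [0, 0, 0], 0.0]
    - [[0, 0, 0], [0, 0, 0], 0.0]

```text
t: 16.05
eef_pos: [615.8, 118.0, 152.2]
tcp_rot: [3.141, -0.0, 3.124]
ft_force: [1.2, -1.7, -0.8]
opening: 0.122
grip_force: 30.0
```

Call:
move_arm:
  commands:
    - [[0, 0.1, 0], [0, 0, 0], 0.0]
    - [[0, 0, 0], [0, 0, 0], 0.0]

```text
t: 16.25
eef_pos: [615.8, 118.4, 152.3]
tcp_rot: [-3.141, -0.0, 3.124]
ft_force: [1.3, -5.8, 0.9]
opening: 0.128
grip_force: 30.0
```

Call:
move_arm:
  commands:
    - [[0, 0.05, 0], [0, 0, 0], 0.0]
    - [[0, 0, 0], [0, 0, 0], 0.0]

```text
t: 16.45
eef_pos: [615.8, 118.5, 152.3]
tcp_rot: [-3.14, -0.0, 3.124]
ft_force: [0.1, -7.5, -0.2]
opening: 0.123
grip_force: 30.0
```

Call:
move_arm:
  commands:
    - [[0, 0, 0], [0, 0, 0], 0.25]
    - [[0, 0, 0], [0, 0, 0], 0.4]
    - [[0, 0, 0], [0, 0, 0], 0.4]
    - [[0, 0, 0], [0, 0, 0], 0.4]
    - [[0, 0, 1], [0, 0, 0], 0.4]
    - [[0, 0, 2], [0, 0, 0], 0.4]
    - [[0, 0, 2], [0, 0, 0], 0.4]
    - [[0, 0, 3], [0, 0, 0], 0.4]
    - [[0, 0, 3], [0, 0, 0], 0.4]
    - [[0, 0, 0], [0, 0, 0], 0.4]

```text
t: 17.45
eef_pos: [617.0, 119.7, 267.2]
tcp_rot: [3.141, 0.007, 3.124]
ft_force: [0.6, -0.4, 0.1]
opening: 0.403
grip_force: 0.0
```

Run:
```python
from h import *
s=read_camera("side");w=read_camera("wrist")
a=cv2.resize(s[210:320,220:345],(400,352),interpolation=cv2.INTER_CUBIC)
b=cv2.resize(w[180:320,220:420],(400,280),interpolation=cv2.INTER_CUBIC)
b=cv2.copyMakeBorder(b,0,72,0,0,0)
cv2.imwrite("pics/c4.png",np.hstack([a,b])); print(state()["eef_pos"])
```

```text
[615.71874164 119.50331068 263.09078122]
```

View pics/c4.png

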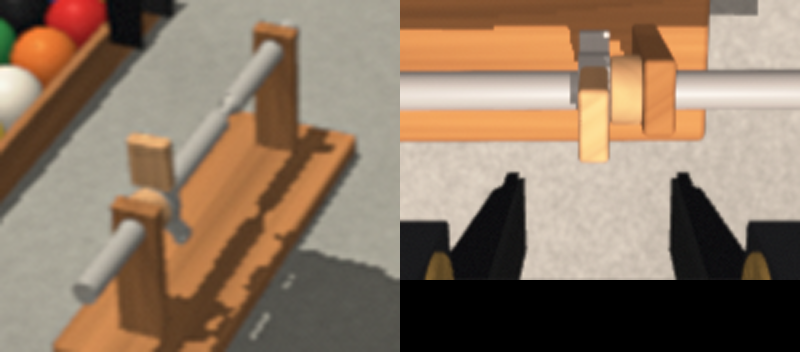

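The marker hangs tab up, next to the bead and the bracket. A quick numeric check for gaps comes next.

Run:
```python
from h import *
i=read_camera("wrist");T=camera_info("wrist")
for r in(218,222,226,248,254): print(r,i[r,304:362].max(1).tolist())
y=lambda u,v,z:onz("wrist",(u,v),z,T)[1].round(1)
print("tab",y(309.5,245,162),y(324.5,245,162),"bead near",y(325.5,222,120),"far",y(341.5,222,125),"bracket",y(342,222,127))
```

```text
218 [133, 119, 118, 117, 119, 126, 121, 122, 124, 123, 123, 122, 122, 121, 120, 120, 119, 118, 119, 125, 154, 164, 226, 233, 233, 231, 229, 228, 228, 227, 226, 225, 224, 222, 223, 224, 221, 174, 148, 202, 230, 232, 231, 231, 229, 228, 228, 228, 229, 230, 231, 232, 229, 201, 133, 138, 141, 140]
222 [191, 140, 131, 131, 130, 125, 121, 122, 123, 125, 123, 123, 123, 121, 120, 120, 117, 117, 118, 124, 152, 181, 241, 247, 247, 246, 245, 244, 243, 242, 242, 241, 241, 241, 240, 238, 232, 187, 153, 197, 224, 228, 228, 229, 230, 231, 232, 232, 232, 231, 230, 229, 223, 195, 159, 196, 201, 201]
226 [227, 157, 142, 142, 139, 128, 150, 168, 172, 173, 173, 171, 171, 169, 168, 166, 163, 161, 158, 144, 148, 194, 245, 252, 252, 252, 252, 252, 251, 251, 250, 250, 249, 249, 249, 249, 246, 215, 165, 204, 229, 231, 231, 230, 230, 228, 228, 227, 227, 226, 225, 224, 218, 197, 202, 233, 236, 236]
248 [237, 238, 238, 238, 233, 196, 237, 251, 253, 253, 253, 253, 253, 253, 253, 253, 253, 253, 252, 241, 211, 235, 237, 237, 237, 237, 237, 237, 237, 238, 237, 237, 237, 238, 237, 237, 236, 230, 201, 213, 226, 227, 228, 227, 227, 226, 226, 226, 226, 227, 227, 228, 220, 224, 236, 237, 237, 237]
254 [215, 215, 215, 215, 209, 183, 238, 251, 253, 253, 253, 252, 252, 252, 252, 252, 252, 251, 249, 234, 195, 207, 213, 214, 215, 213, 210, 208, 209, 208, 207, 208, 210, 208, 209, 209, 208, 205, 206, 210, 210, 207, 205, 202, 202, 205, 206, 204, 202, 202, 207, 211, 218, 218, 218, 215, 214, 213]
tab 113.2 124.4 bead near 126.1 far 139.6 bracket 139.9
```

```bash
python3 -c "
from h import *
print(env.job_done())"
```

```text
the job is handed in; nothing more can be done
None
```

The marker is back on the rail, entered at the neck and slid until it and the bead were both home against the bracket. It hangs tab up and released, and the job is handed in after about 18 s of the 72 s allowed.

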